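# Unplug the charger and shut the bench power box

## Robot

A 6-joint arm with a two-finger parallel gripper is mounted at the origin on the work surface. World frame = base frame: x ahead of the robot, y to its left, z up, the work surface at z = 0. Lengths are in m, angles in rad, forces in N, time in s.
With the tool pointing down it reaches from about 0.375 to 0.9 m from the base axis. Payload 3.1 kg.
Tool frame: the origin (TCP) lies at the very end of the fingers, on their centre line; the grasp point (between the pads) lies 19 mm behind it; z points along the fingers, y is the line along which they close (so a half turn about z gives the same grasp; the last joint's range is limited). The gripper opens to 87 mm and grips with 3 to 60 N. Pads are 19 mm wide; open, the fingers measure 117 mm over their backs; the gripper's body (75 mm by 190 mm) begins 51 mm behind the grasp point.
Start: joints at [1.069, 0.527, 1.433, -0, 1.181, -0.178], TCP at [0.198, 0.593, 0.223] pointing down, gripper open.
Joint ranges: [-3.08, 3.08], [-0.75, 2.2], [0.22, 2.44], [-1.43, 4.57], [0, 2.65], [-2.85, 2.85]. Speed limits (rad/s): [2.79, 2.79, 3.14, 3.14, 3.14, 3.14].

## Interface

Orientations are given as a unit quaternion [x, y, z, w].
In Python, from rig import status, viewer, robot gives the robot as it stands.
- The arm moves only by the tool arm_command, never from a script. Its arguments are lists of equal length, an entry for each row: "delta_rot": the turn, a rotation vector about the tool's x, y, z in degrees, a list of three; "delta_pos": the shift along the tool's x, y, z in m, a list of three; "gripper": the closure, from -1 (fully open) to 1 (shut). In form: {"delta_rot": [[rx, ry, rz], ...], "delta_pos": [[dx, dy, dz], ...], "gripper": [gripper, ...]}. A call has 1 to 12 rows; each row is the pose to reach, as a shift and turn from the pose commanded when the call began, along the tool's axes at that moment; what a row does not reach only later rows make up. A row lasts 1/12 s, in which the tool goes at most 41.7 mm and 7.16 degrees, less where a joint would pass 70% of its speed; a pose out of reach is approached as far as the arm can. A call with a gripper value outside its range is refused whole. The fingers move at their own pace and stop on an object; "grip_force" is the grip in N (left out, the last holds). Time passes only in rows, so rows that repeat a pose let the fingers close. It gives the time, the measured TCP pose, the force, the opening and the grip force at its end, in the units of the state.
- status.get_obs(): the state, without advancing time (a new reading comes with each control period).
- viewer.camera(name): name is "side" or "top"; returns a dict with "pixels" (480x640x3 uint8, blue, green, red), "fx", "fy", "cx", "cy" (pixels), "pose" (4x4, takes a point from camera to world coordinates). Camera axes: x right, y down, z forward; pixel columns grow to the right and rows downward; lengths in m; the calibration is good to about 2 mm. A picture is of the moment at which its call begins. There is no depth.
- robot.hand_in(): hands the job in; it is judged then, once.
The state is a dict: "time": time; "q": joint angles; "joint_velocities": joint speeds; "joint_torque": joint torques, N m; "position": TCP position; "tool_rot": TCP orientation; "ft_force": force on the tool from outside, world axes, zero at the start; "moment": the same for the moment, N m; "grip_width": finger opening in m; "grip_force": force on a finger pad.
Only numpy, scipy, OpenCV 4.12 (cv2) and the standard library are available. Lean on these libraries where they do the work, as an engineer would, in place of code of your own. Each camera call takes 0.05 s, during which the arm holds its last target. There are 200 camera calls.

## Task

Close up the bench power box: unplug the charger block and leave it lying in the steel tray, then press the box's sprung lid down until it lies level and its catch keeps it shut. Leave the blank cap in its socket and the bottles and beaker where they are, and do not force the lid or the box.

Things in the scene. Friction and masses are not known exactly. Their poses are not given: they have to be found in the camera images.
- power_box: White mains power box screwed to the bench, 250 (its x) by 144 (y) by 75 mm high, open-topped, walls 6 mm. Origin: centre of its underside; z up. Inside, 28 mm below the rim, lies a white face with two round recessed sockets side by side along x. The sprung lid is hinged along the long +y edge; the -y side is the open side.
- lid (a joint): Angle of the grey lid of the power box, rad: 0 = level, shut on the rim; 0.87 = open against its stop, where its spring holds it at the start, overhanging the sockets. 244 mm along the hinge, 140 mm from hinge line to free edge, 6 mm thick, underside on the rim. It turns about the hinge line (box's x), its -y edge going up. The spring lifts the free edge with 1 N (open) to 3 N (near shut).
- hinge_mid (a point): Middle of the lid's hinge line, at the rim's height: 68 mm towards +y from the box's middle and 75 mm above the bench. Axes as the box's.
- lid_front (a point): Point on the lid's outer face, mid-length, 122 mm from the hinge line, over the catch: the place to press. z: outward normal; y: towards the hinge. About 10 mm before shut a steel tongue under it meets a sprung roller catch: some 12 to 16 N in all are needed here to pass it, then the lid snaps shut and stays. Not past the catch, it springs open again.
- adapter_mid (a point): Middle of the white USB charger block, 46 x 46 x 48 mm high (x, y, z), two dark slots in its top, upright in one of the two sockets, its body resting on the socket face. Below it are a round nose (36 mm across, 17 mm long) and two 19 mm pins: it must be pulled 36 mm straight along its +z to come free; side clips hold it with 5 to 12 N. About 0.09 kg.
- socket0 (a point): Centre of the mouth of the socket nearer the box's -x end, 52 mm from the box's middle, on the socket face, 86 mm from the hinge line. Axes as the box's.
- socket1 (a point): The same for the socket nearer the +x end.
- blank_mid (a point): White round blank cap (44 mm across, with a small ridge on top, 10 mm proud of the socket face) in the other socket; it stays there. The point is 3 mm above the socket face.
- tray: Open steel tray fixed on the bench, outside 200 mm (its x) by 150 mm (its y) by 40 mm high, walls and floor 4 to 5 mm thick. Origin: centre of its underside.
- buffer: Small green bottle, 48 mm across, 95 mm tall, standing loose on the bench; origin at the centre of its underside.
- reagent: Amber bottle, 60 mm across, 130 mm tall, standing loose on the bench; origin at the centre of its underside.
- beaker: Clear plastic beaker, 70 mm across, 85 mm tall, standing loose on the bench; origin at the centre of its underside.

How it is judged:
On the way:
1. the charger block is out of the socket and lies released in the tray (x of adapter_mid in the frame of tray between -0.095 and 0.095 m and y of adapter_mid in the frame of tray between -0.07 and 0.07 m and height (world z) of adapter_mid below 0.075 m and contact force between the fingers and adapter below 0.1 N), for 0.2 s.
At the end, for the whole second after the job is handed in: The lid is shut by its catch within 0.035 rad (2 degrees) of level, nobody touching it; the charger block lies in the tray (its middle within the tray's walls and under 75 mm above the bench); the blank cap is within 12 mm of where it was (value of joint lid below 0.035 rad and x of adapter_mid in the frame of tray between -0.095 and 0.095 m and y of adapter_mid in the frame of tray between -0.07 and 0.07 m and height (world z) of adapter_mid below 0.075 m and distance of blank_mid from where it was at the start of the episode below 0.012 m).
It fails at once if a bottle or the beaker is shoved more than 40 mm or knocked over (distance of any of buffer, reagent, beaker from where it was at the start of the episode above 0.04 m or angle between any of buffer, reagent, beaker's own z axis and vertical above 0.6 rad).
It fails at once if the lid or the box is forced with more than 40 N (contact force between any of the fingers, the arm and power_box above 40 N).
It also fails if it takes over 58 s, if anything falls off the work surface, if the arm or the gripper's body presses on something with over 40 N, if the wrist force passes 120 N, or if a joint passes its speed limit or range.

## Working session

There is one attempt and no reset: what is moved stays moved. The work goes in short steps, Python scripts to look and compute and a tool call to move; the robot and the scene stay as the last step left them, time stands still between calls to the robot, and variables do not carry over. Pictures are saved under pics/ and viewed, at most 10 in all, crops included, and the job is handed in when it is done.

Besides the shell and the picture viewer there is one more tool, called after ">>>" as name(argument=value, ...) on one line, values as JSON. arm_command: Moves the arm, as the interface text tells. Its arguments: {"type":"object","properties":{"delta_rot":{"type":"array","items":{"type":"array","items":{"type":"number"}}},"delta_pos":{"type":"array","items":{"type":"array","items":{"type":"number"}}},"gripper":{"type":"array","items":{"type":"number"}},"grip_force":{"type":"number"}},"required":["delta_rot","delta_pos","gripper"]}

```bash
mkdir -p pics; python3 - <<'E'
from rig import status, viewer
import cv2,numpy as np
for n in("top","side"):
    c=viewer.camera(n); cv2.imwrite(f"pics/{n}0.png",c["pixels"]); print(n,c["fx"],c["fy"],c["cx"],c["cy"]);print(np.round(c["pose"],4).tolist())
o=status.get_obs();print(o)
E
```

```text
top 530.1554470831129 530.1554470831129 327.347076792046 242.12848895278384
[[-0.0026, -0.9936, 0.1133, 0.4622], [-0.9999, 0.0014, -0.0102, 0.0016], [0.01, -0.1134, -0.9935, 1.2487], [0.0, 0.0, 0.0, 1.0]]
side 550.2087088049798 550.2087088049798 318.4418478977804 233.58201169300105
[[0.9073, -0.3132, 0.2806, 0.3082], [-0.4205, -0.6682, 0.6138, -0.6401], [-0.0048, -0.6749, -0.7379, 0.8362], [0.0, 0.0, 0.0, 1.0]]
{'time': 0.1, 'q': array([ 1.06948007e+00,  5.28396373e-01,  1.43375851e+00,  1.37936439e-05,
        1.18140821e+00, -1.78515733e-01]), 'joint_velocities': array([ 0.00013306, -0.00284844, -0.00239942, -0.00211664, -0.00190302,
        0.00173693]), 'joint_torque': array([-8.85523896e-04, -4.40988100e+01, -1.77149016e+01,  6.34764391e-02,
        5.34510158e-02, -4.67011500e-05]), 'position': array([0.19792315, 0.59214409, 0.22166024]), 'tool_rot': array([ 1.60702941e-01,  9.87002327e-01, -9.26719968e-04, -3.34492473e-04]), 'ft_force': array([-0.56983168, -0.22520311, -0.32809102]), 'moment': array([-0.03472424,  0.0504618 , -0.00588863]), 'grip_force': 0.0, 'grip_width': 0.0868521248533947}
```

View pics/top0.png

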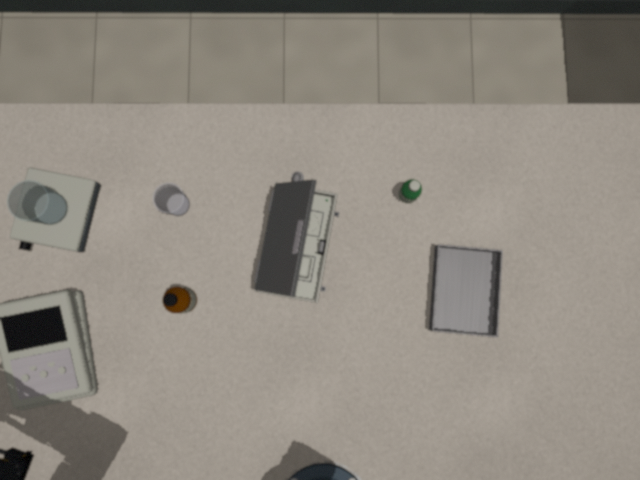

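View pics/side0.png

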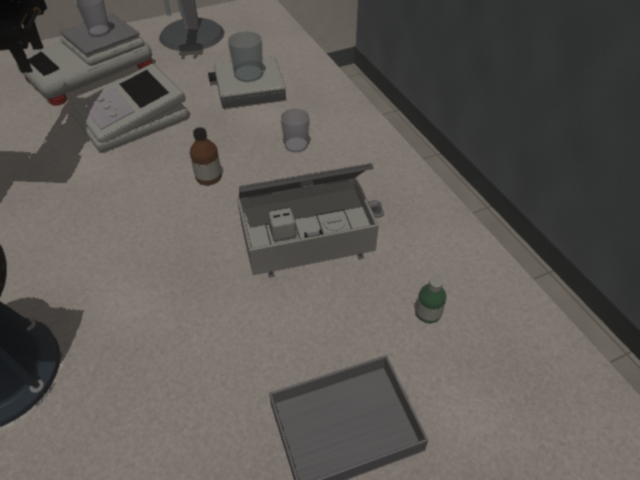

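The top view shows the box around (295,240) with its hinge to the left (world +y). The charger is in the near socket, around (307,266). The tray is at (465,290), the green bottle at (410,190), the amber bottle at (177,300) and the beaker at (175,202). In the side view the charger is at (283,222) and the blank cap at (333,222). I'll enlarge both to get accurate pixels.

```bash
python3 - <<'E'
import cv2
a=cv2.imread("pics/top0.png")[165:310,240:350]; cv2.imwrite("pics/top0c.png",cv2.convertScaleAbs(cv2.resize(a,None,fx=4,fy=4,interpolation=cv2.INTER_CUBIC),alpha=1.3))
a=cv2.imread("pics/side0.png")[155:285,230:390]; cv2.imwrite("pics/side0c.png",cv2.convertScaleAbs(cv2.resize(a,None,fx=4.5,fy=4.5,interpolation=cv2.INTER_CUBIC),alpha=1.6))
E
```

```text
(no output)
```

View pics/top0c.png

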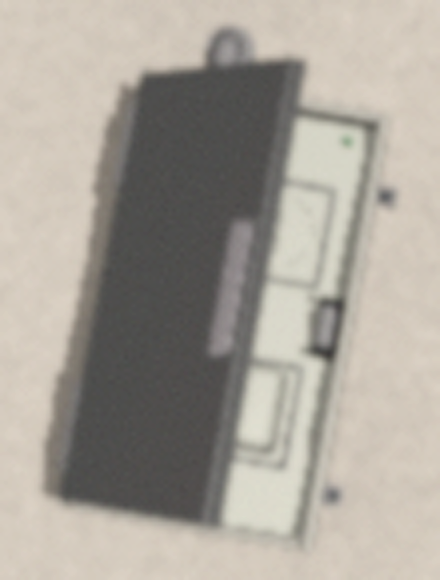

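View pics/side0c.png

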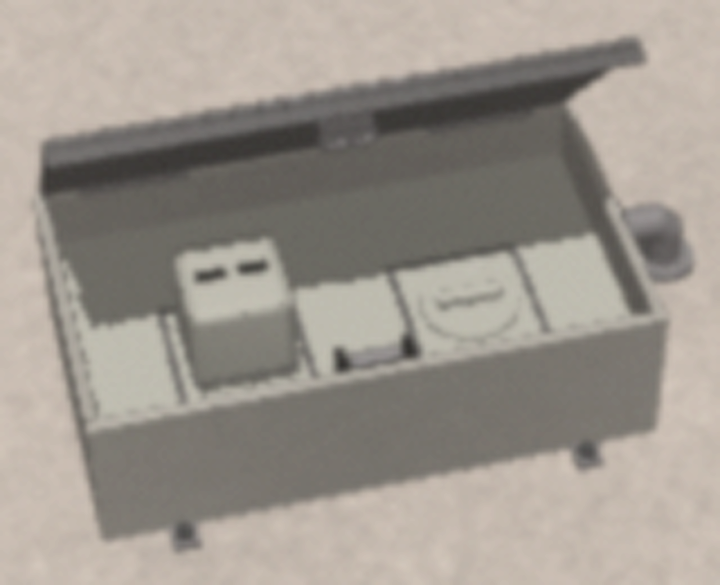

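```bash
cat > h.py <<'E'
import cv2,numpy as np
from scipy.optimize import least_squares
P=dict(top=(530.1554,327.347,242.1285,[[-0.0026,-0.9936,0.1133,0.4622],[-0.9999,0.0014,-0.0102,0.0016],[0.01,-0.1134,-0.9935,1.2487]]),
side=(550.2087,318.4418,233.582,[[0.9073,-0.3132,0.2806,0.3082],[-0.4205,-0.6682,0.6138,-0.6401],[-0.0048,-0.6749,-0.7379,0.8362]]))
def proj(c,X):
    f,cx,cy,T=P[c];T=np.array(T);p=(np.atleast_2d(X)-T[:,3])@T[:,:3]
    return p[:,:2]/p[:,2:]*f+[cx,cy]
def plane(c,uv,z):
    f,cx,cy,T=P[c];T=np.array(T);d=T[:,:3]@[(uv[0]-cx)/f,(uv[1]-cy)/f,1]
    return T[:,3]+d*(z-T[2,3])/d[2]
def place(s,L):
    c,n=np.cos(s[2]),np.sin(s[2]);L=np.atleast_2d(L).astype(float)
    return np.c_[s[0]+c*L[:,0]-n*L[:,1],s[1]+n*L[:,0]+c*L[:,1],L[:,2]]
def fit(obs,s0):
    f=lambda s:np.concatenate([proj(c,place(s,l))[0]-uv for c,l,uv in obs])
    r=least_squares(f,s0,loss='soft_l1');return r.x,r.fun.reshape(-1,2)
E
python3 - <<'E'
from h import *
t=lambda u,v:(240+(u+.5)/4-.5,165+(v+.5)/4-.5)
s=lambda u,v:(230+(u+.5)/4.5-.5,155+(v+.5)/4.5-.5)
A=.125;B=.072;a=.87;y=.068-.14*np.cos(a);z=.075+.14*np.sin(a)
yo,zo=y+.006*np.sin(a),z+.006*np.cos(a)
box=[("side",(-A,-B,.075),s(93,430)),("side",(A,-B,.075),s(665,318)),("side",(-A,-B,0),s(105,540)),("side",(A,-B,0),s(657,430)),
("top",(A,-B,.075),t(383,122)),("top",(-A,-B,.075),t(308,548)),
("top",(.122,y,z),t(303,62)),("top",(-.122,y,z),t(215,524)),("side",(-.122,yo,zo),s(42,145)),("side",(.122,yo,zo),s(640,40))]
r,e=fit(box,[.46,.07,0]);print("box",r,np.degrees(r[2]));print(e.round(1).tolist())
for n,u in (("c1",(175,255)),("c2",(270,240)),("c3",(293,303)),("c4",(190,320))):
    w=plane("side",s(*u),.095)-[r[0],r[1],0];c,n_=np.cos(r[2]),np.sin(r[2]);print(n,[round(c*w[0]+n_*w[1],4),round(-n_*w[0]+c*w[1],4)])
tr=[("top",(.1,.075,.04),(432,245)),("top",(.1,-.075,.04),(501,250)),("top",(-.1,-.075,.04),(497,335)),("top",(-.1,.075,.04),(428,330)),
("side",(-.1,.075,.04),(271,396)),("side",(.1,.075,.04),(387,360)),("side",(.1,-.075,.04),(425,440))]
r,e=fit(tr,[.36,-.31,0]);print("tray",r);print(e.round(1).tolist())
for n,c,uv,z in(("green","top",(411,189),.05),("amber","top",(177,300),.06),("beaker","top",(175,202),.04)):print(n,plane(c,uv,z).round(3))
E
```

```text
box [ 0.60017874  0.05884407 -0.18193464] -10.424087300535572
[[-2.2, -0.1], [0.8, -0.5], [-1.0, 0.8], [-0.2, 0.3], [2.5, -3.3], [1.3, 0.1], [-0.0, -2.0], [-0.1, 0.1], [-0.6, -1.5], [-0.2, -1.4]]
c1 [np.float64(-0.0724), np.float64(-0.0033)]
c2 [np.float64(-0.0317), np.float64(-0.0047)]
c3 [np.float64(-0.0305), np.float64(-0.0432)]
c4 [np.float64(-0.0736), np.float64(-0.0419)]
tray [ 0.49099984 -0.32938187 -0.10888709]
[[6.2, -2.3], [2.1, -0.4], [0.0, 2.3], [2.9, 0.2], [-3.8, -5.7], [-1.3, -6.3], [1.6, -0.1]]
green [ 0.722 -0.204  0.05 ]
amber [0.469 0.324 0.06 ]
beaker [0.694 0.341 0.04 ]
```

```bash
cat > ov.py <<'E'
from h import *
def draw(c,img,off,k,polys):
    for p,col in polys:
        q=((proj(c,p)-off+.5)*k-.5);cv2.polylines(img,[np.round(q*8).astype(np.int32)],True,col,1,cv2.LINE_AA,3)
rect=lambda x0,x1,y0,y1,z:[(x0,y0,z),(x1,y0,z),(x1,y1,z),(x0,y1,z)]
def overlay(bx,tr,name,tag="0"):
    a=.87;y,z=.068-.14*np.cos(a),.075+.14*np.sin(a);dy,dz=.006*np.sin(a),.006*np.cos(a)
    P=[(place(bx,rect(-.125,.125,-.072,.072,.075)),(0,0,255)),(place(bx,rect(-.125,.125,-.072,.072,0)),(0,120,255)),
     (place(bx,rect(-.075,-.029,-.041,.005,.095)),(0,255,0)),
     (place(bx,[(-.122,.068,.075),(.122,.068,.075),(.122,y,z),(-.122,y,z)]),(255,0,0)),
     (place(tr,rect(-.1,.1,-.075,.075,.04)),(0,0,255)),(place(tr,rect(-.1,.1,-.075,.075,0)),(0,120,255))]
    out=np.zeros((600,800,3),np.uint8)
    for c,(x,yy,w,h,k),o in(("top",(245,170,100,140,4),(0,0)),("side",(235,160,150,120,2.6),(0,405)),("side",(265,350,170,130,1.5),(330,405)),("top",(420,235,90,110,2.2),(370,600))):
        im=cv2.imread(f"pics/{c}{tag}.png")[yy:yy+h,x:x+w];im=cv2.convertScaleAbs(cv2.resize(im,None,fx=k,fy=k,interpolation=cv2.INTER_CUBIC),alpha=1.4)
        draw(c,im,np.array([x,yy]),k,P);H=min(im.shape[0],600-o[0]);W=min(im.shape[1],800-o[1]);out[o[0]:o[0]+H,o[1]:o[1]+W]=im[:H,:W]
    cv2.imwrite(name,out)
E
python3 -c "
from ov import *
overlay([.6002,.0588,-.1819],[.491,-.3294,-.109],'pics/ov.png')"
```

```text
(no output)
```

View pics/ov.png

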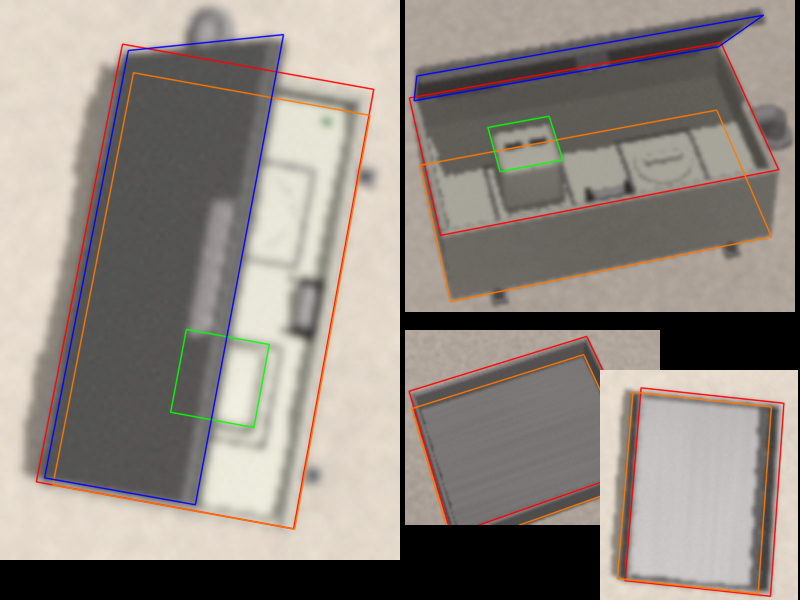

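The overlay fits. The tray outline matches, and the box agrees once the far rim corner I mispicked in the top view is dropped. The charger's top reads about 4 mm nearer the open side, which the grasp can absorb. I'll refit and plan the tilted grasp.

```bash
cat >> h.py <<'E'
from scipy.spatial.transform import Rotation as R
def orient(yaw,th):  # tool z tilted th deg from down towards box +y; tool y along box -x or +x
    c,s=np.cos(np.radians(th)),np.sin(np.radians(th))
    z=np.array([0,s,-c]);y=np.array([1,0,0.]);x=np.cross(y,z)
    return R.from_euler('z',yaw)*R.from_matrix(np.c_[x,y,z])
def rel(obs,pos,rot):
    r=R.from_quat(obs["tool_rot"]);return r.inv().apply(np.array(pos)-obs["position"]).round(4),np.degrees((r.inv()*rot).as_rotvec()).round(2)
E
python3 - <<'E'
from h import *
from rig import status
t=lambda u,v:(240+(u+.5)/4-.5,165+(v+.5)/4-.5)
s=lambda u,v:(230+(u+.5)/4.5-.5,155+(v+.5)/4.5-.5)
A=.125;B=.072;a=.87;y=.068-.14*np.cos(a);z=.075+.14*np.sin(a)
yo,zo=y+.006*np.sin(a),z+.006*np.cos(a)
box=[("side",(-A,-B,.075),s(93,430)),("side",(A,-B,.075),s(665,318)),("side",(-A,-B,0),s(105,540)),("side",(A,-B,0),s(657,430)),
("top",(-A,-B,.075),t(308,548)),
("top",(.122,y,z),t(303,62)),("top",(-.122,y,z),t(215,524)),("side",(-.122,yo,zo),s(42,145)),("side",(.122,yo,zo),s(640,40))]
r,e=fit(box,[.6,.07,0]);print("box",r,abs(e).max(0))
o=status.get_obs();print(R.from_quat(o["tool_rot"]).as_matrix().round(3).tolist())
for flip in(0,180):
  rot=orient(r[2],50)*R.from_euler('z',flip,degrees=True)
  zt=rot.as_matrix()[:,2]
  g=place(r,(-.052,-.025,.083))[0]
  print(flip,"grasp tcp",(g+.019*zt).round(4),rel(o,g+.019*zt,rot),"standoff",(g+.019*zt-.13*zt).round(3),rel(o,g-.111*zt,rot))
E
```

```text
box [ 0.60045963  0.05851992 -0.18313519] [2.01181184 2.07493322]
[[-0.948, 0.317, -0.001], [0.317, 0.948, -0.002], [0.0, -0.002, -1.0]]
0 grasp tcp [0.5474 0.0577 0.0708] (array([-0.501 , -0.3957,  0.1515]), array([-35.71,  41.02,  76.32])) standoff [ 0.529 -0.04   0.154] (array([-0.5149, -0.4944,  0.0681]), array([-35.71,  41.02,  76.32]))
180 grasp tcp [0.5474 0.0577 0.0708] (array([-0.501 , -0.3957,  0.1515]), array([-42.53, -37.02, -91.04])) standoff [ 0.529 -0.04   0.154] (array([-0.5149, -0.4944,  0.0681]), array([-42.53, -37.02, -91.04]))
```

>>> arm_command(delta_rot=[[0,0,0],[0,0,0],[0,0,7],[0,0,14],[0,0,21],[0,0,28],[0,0,35],[0,0,42],[0,0,49],[0,0,56],[0,0,63],[0,0,70]], delta_pos=[[0,0,-0.04],[0,0,-0.08],[0,0,-0.12],[-0.54,-0.6,-0.12],[-0.54,-0.6,-0.12],[-0.54,-0.6,-0.12],[-0.54,-0.6,-0.12],[-0.54,-0.6,-0.12],[-0.54,-0.6,-0.12],[-0.54,-0.6,-0.12],[-0.54,-0.6,-0.12],[-0.54,-0.6,-0.12]], gripper=[-1,-1,-1,-1,-1,-1,-1,-1,-1,-1,-1,-1])

```text
time: 1.1
position: [0.3476, 0.2469, 0.3424]
tool_rot: [0.7, 0.714, -0.0, -0.0]
ft_force: [1.2, 0.8, -0.8]
grip_width: 0.0872
grip_force: 0.0
```

```bash
cat > st.py <<'E'
from h import *
from rig import status
BX=[.6005,.0585,-.1831]; TR=[.491,-.3294,-.109]
o=status.get_obs();print(o["time"],o["position"].round(4),R.from_quat(o["tool_rot"]).as_matrix().round(3).tolist(),"q",o["q"].round(2),"F",o["ft_force"].round(1),"w",round(o["grip_width"],4),round(o["grip_force"],1))
rot=orient(BX[2],50);zt=rot.as_matrix()[:,2];g=place(BX,(-.052,-.025,.083))[0]
E
python3 - <<'E'
from st import *
print("pre",rel(o,g-.111*zt+np.array([.02,-.06,.1]),rot),"standoff",rel(o,g-.111*zt,rot))
E
```

```text
1.1 [0.3476 0.2469 0.3424] [[-0.021, 1.0, -0.0], [1.0, 0.021, -0.0], [-0.0, -0.0, -1.0]] q [ 0.35  0.11  1.72 -0.    1.31  0.33] F [ 1.2  0.8 -0.8] w 0.0872 0.0
pre (array([-0.3512,  0.1945,  0.088 ]), array([-5.11, 49.83, 10.93])) standoff (array([-0.2908,  0.1758,  0.188 ]), array([-5.11, 49.83, 10.93]))
```

>>> arm_command(delta_rot=[[0,0,2],[0,0,6],[0,0,10],[0,5,11],[-1,10,11],[-1,16,11],[-2,22,11],[-3,28,11],[-3,34,11],[-4,40,11],[-5,46,11],[-5,50,11]], delta_pos=[[-0.35,0.2,0],[-0.35,0.2,0],[-0.35,0.2,0],[-0.35,0.2,0],[-0.35,0.2,0],[-0.35,0.2,0],[-0.35,0.2,0],[-0.35,0.2,0],[-0.35,0.2,0],[-0.35,0.2,0],[-0.35,0.2,0.03],[-0.35,0.2,0.06]], gripper=[-1,-1,-1,-1,-1,-1,-1,-1,-1,-1,-1,-1])

```text
time: 2.1
position: [0.558, -0.1001, 0.2814]
tool_rot: [0.696, 0.579, 0.327, -0.271]
ft_force: [0.0, -0.4, -0.5]
grip_width: 0.087
grip_force: 0.0
```

```bash
python3 - <<'E'
from st import *
print("standoff",rel(o,g-.111*zt,rot))
E
```

```text
2.1 [ 0.558  -0.1001  0.2814] [[0.115, 0.983, 0.141], [0.629, -0.182, 0.756], [0.769, 0.001, -0.64]] q [-0.75  0.57  1.52  0.71  1.62 -0.75] F [ 0.  -0.4 -0.5] w 0.087 0.0
standoff (array([-0.0633, -0.0393,  0.1225]), array([ 0.05, -0.24,  0.06]))
```

>>> arm_command(delta_rot=[[0,0,0],[0,0,0],[0,0,0],[0,0,0],[0,0,0],[0,0,0],[0,0,0]], delta_pos=[[-0.02,-0.013,0.035],[-0.04,-0.026,0.07],[-0.063,-0.039,0.1],[-0.063,-0.039,0.13],[-0.063,-0.039,0.16],[-0.063,-0.039,0.18],[-0.063,-0.039,0.18]], gripper=[-1,-1,-1,-1,-1,-1,-1])

```text
time: 2.68
position: [0.5331, 0.0111, 0.1167]
tool_rot: [0.695, 0.58, 0.323, -0.277]
ft_force: [-0.2, -0.2, -0.4]
grip_width: 0.087
grip_force: 0.0
```

```bash
python3 - <<'E'
from st import *
from rig import viewer
print("grasp",rel(o,g+.019*zt,rot))
c=viewer.camera("side");a=c["pixels"][130:290,210:410]
cv2.imwrite("pics/s1.png",cv2.convertScaleAbs(cv2.resize(a,None,fx=3.6,fy=3.6,interpolation=cv2.INTER_CUBIC),alpha=1.5))
E
```

```text
2.6833 [0.5331 0.0111 0.1167] [[0.118, 0.985, 0.128], [0.627, -0.174, 0.759], [0.77, -0.009, -0.638]] q [-0.63  0.76  1.79  0.82  1.23 -1.  ] F [-0.2 -0.2 -0.4] w 0.087 0.0
grasp (array([-0.0044,  0.0065,  0.0665]), array([-0.72, -0.33, -0.1 ]))
```

View pics/s1.png

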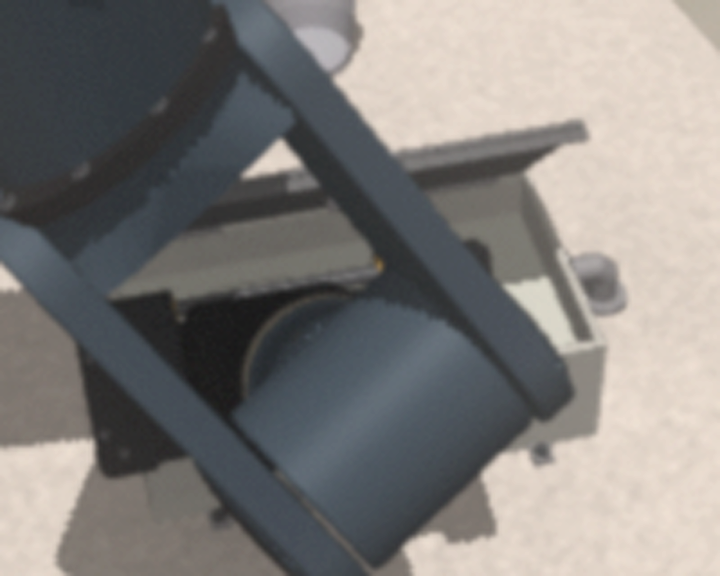

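The arm hides the charger here, but the lid and box are undisturbed and the force reads zero. I'll advance slowly.

>>> arm_command(delta_rot=[[0,0,0],[0,0,0],[0,0,0],[0,0,0],[0,0,0]], delta_pos=[[-0.003,0.003,0.015],[-0.005,0.006,0.03],[-0.005,0.006,0.045],[-0.005,0.006,0.058],[-0.005,0.006,0.058]], gripper=[-1,-1,-1,-1,-1])

```text
time: 3.15
position: [0.5473, 0.0496, 0.0765]
tool_rot: [0.695, 0.581, 0.324, -0.275]
ft_force: [-0.1, 0.3, 0.2]
grip_width: 0.0869
grip_force: 0.0
```

```bash
python3 - <<'E'
from st import *
print("grasp",rel(o,g+.019*zt,rot))
E
```

```text
3.15 [0.5473 0.0496 0.0765] [[0.116, 0.985, 0.13], [0.629, -0.175, 0.758], [0.769, -0.006, -0.639]] q [-0.55  0.83  1.8   0.9   1.14 -1.04] F [-0.1  0.3  0.2] w 0.0869 0.0
grasp (array([ 0.0007, -0.0012,  0.0098]), array([-0.55, -0.24,  0.02]))
```

>>> arm_command(delta_rot=[[0,0,0],[0,0,0],[0,0,0],[0,0,0],[0,0,0],[0,0,0],[0,0,0],[0,0,0],[0,0,0],[0,0,0]], delta_pos=[[0,0,0.008],[0,0,0.008],[0,0,0.008],[0,0,0.008],[0,0,0.008],[0,0,0.008],[0,0,0.008],[0,0,0.008],[0,0,0.008],[0,0,0.008]], gripper=[-1,-1,1,1,1,1,1,1,1,1], grip_force=35)

```text
time: 3.98
position: [0.5458, 0.0544, 0.0732]
tool_rot: [0.694, 0.581, 0.323, -0.276]
ft_force: [-7.5, -3.5, 4.9]
grip_width: 0.0458
grip_force: 34.9
```

```bash
python3 - <<'E'
from st import *
print("grasp",rel(o,g+.019*zt,rot)); m=R.from_quat(o["tool_rot"]).as_matrix(); print("up in tool",m[2].round(3), "box -y in tool", (m.T@[np.sin(BX[2]),-np.cos(BX[2]),0]).round(3))
E
```

```text
3.9833 [0.5458 0.0544 0.0732] [[0.115, 0.985, 0.127], [0.629, -0.171, 0.759], [0.769, -0.008, -0.639]] q [-0.54  0.84  1.8   0.91  1.13 -1.05] F [-7.5 -3.5  4.9] w 0.0458 34.9
grasp (array([0.0004, 0.0011, 0.0043]), array([-0.77, -0.28,  0.05]))
up in tool [ 0.769 -0.008 -0.639] box -y in tool [-0.639 -0.011 -0.769]
```

>>> arm_command(delta_rot=[[0,0,0],[0,0,0],[0,0,0],[0,0,0],[0,0,0],[0,0,0],[0,0,0],[0,0,0]], delta_pos=[[0,-0.002,0],[0.003,-0.002,-0.0025],[0.0062,-0.002,-0.0051],[0.0092,-0.002,-0.0077],[0.0123,-0.002,-0.0102],[0.0154,-0.002,-0.0128],[0.0185,-0.002,-0.0153],[0.0185,-0.002,-0.0153]], gripper=[1,1,1,1,1,1,1,1])

```text
time: 4.65
position: [0.5491, 0.0533, 0.0986]
tool_rot: [0.695, 0.581, 0.326, -0.272]
ft_force: [0.4, 0.7, -0.6]
grip_width: 0.046
grip_force: 34.9
```

```bash
python3 st.py
```

```text
4.65 [0.5491 0.0533 0.0986] [[0.113, 0.984, 0.137], [0.63, -0.178, 0.756], [0.768, 0.001, -0.64]] q [-0.55  0.79  1.8   0.9   1.16 -1.01] F [ 0.4  0.7 -0.6] w 0.046 34.9
```

>>> arm_command(delta_rot=[[0,0,0],[0,0,0],[0,0,0],[0,0,0],[0,0,0],[0,0,0],[0,0,0],[0,0,0],[0,0,0],[0,0,0]], delta_pos=[[0.004,0,-0.0035],[0.008,0,-0.007],[0.0125,0,-0.0105],[0.0125,0,-0.0105],[0.006,0,-0.018],[0,0,-0.026],[-0.006,0,-0.034],[0.003,0,-0.055],[0.012,0,-0.076],[0.022,0,-0.1]], gripper=[1,1,1,1,1,1,1,1,1,1])

```text
time: 5.48
position: [0.536, -0.0094, 0.1776]
tool_rot: [0.696, 0.58, 0.324, -0.274]
ft_force: [0.6, -0.1, -1.6]
grip_width: 0.0456
grip_force: 35.0
```

```bash
python3 - <<'E'
from st import *
from rig import viewer
c=viewer.camera("side");cv2.imwrite("pics/s2.png",cv2.convertScaleAbs(cv2.resize(c["pixels"][100:480,150:500],None,fx=1.55,fy=1.55,interpolation=cv2.INTER_CUBIC),alpha=1.5))
# tray target: tool vertical, same heading (charger top leans 50deg towards box +y)
print(place(TR,(0,0,0)))
for z in(.25,.09): print(rel(o,np.append(place(TR,(0,0,0))[0][:2],z),orient(BX[2],0)))
E
```

```text
5.4833 [ 0.536  -0.0094  0.1776] [[0.118, 0.984, 0.133], [0.629, -0.178, 0.757], [0.768, -0.005, -0.64]] q [-0.66  0.66  1.74  0.78  1.34 -0.9 ] F [ 0.6 -0.1 -1.6] w 0.0456 35.0
[[ 0.491  -0.3294  0.    ]]
(array([-0.151 ,  0.0122, -0.2945]), array([ -0.38, -50.21,   0.1 ]))
(array([-0.2739,  0.0131, -0.1921]), array([ -0.38, -50.21,   0.1 ]))
```

View pics/s2.png

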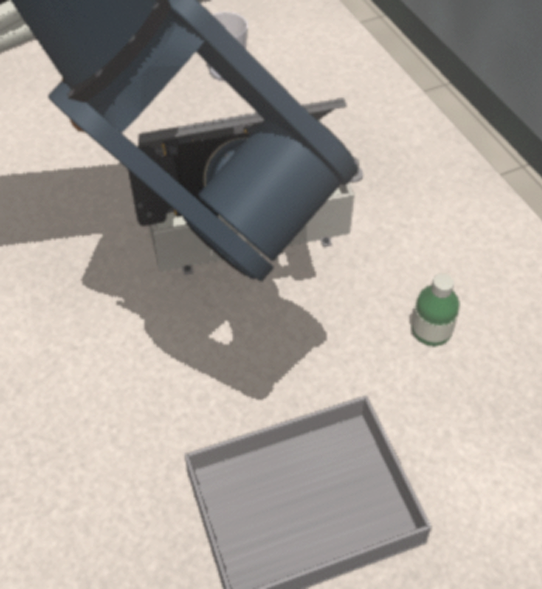

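The box is intact and the charger is held at a 46 mm opening with about 1 N of weight. The tray is clear, with the green bottle off to the side at (437,310) in the crop. Next I carry it over the tray.

>>> arm_command(delta_rot=[[0,0,0],[0,0,0],[0,-7,0],[0,-14,0],[0,-21,0],[0,-28,0],[0,-35,0],[0,-42,0],[0,-49,0],[0,-50,0],[0,-50,0],[0,-50,0]], delta_pos=[[-0.015,0.001,-0.03],[-0.03,0.002,-0.06],[-0.045,0.004,-0.09],[-0.06,0.005,-0.12],[-0.075,0.006,-0.15],[-0.09,0.007,-0.18],[-0.105,0.009,-0.21],[-0.12,0.01,-0.24],[-0.135,0.011,-0.265],[-0.15,0.012,-0.295],[-0.15,0.012,-0.295],[-0.15,0.012,-0.295]], gripper=[1,1,1,1,1,1,1,1,1,1,1,1])

```text
time: 6.53
position: [0.491, -0.3293, 0.2515]
tool_rot: [0.768, 0.64, 0.001, -0.002]
ft_force: [-0.1, 0.1, -1.3]
grip_width: 0.0457
grip_force: 35.0
```

```bash
python3 - <<'E'
from st import *
print(rel(o,np.append(place(TR,(0,0.01,0))[0][:2],.09),orient(BX[2],0)))
E
```

```text
6.5333 [ 0.491  -0.3293  0.2515] [[0.18, 0.984, -0.002], [0.984, -0.18, 0.004], [0.004, -0.003, -1.0]] q [-0.78  0.45  1.48  0.    1.21 -0.6 ] F [-0.1  0.1 -1.3] w 0.0457 35.0
(array([ 0.0093, -0.0003,  0.1615]), array([-0.15, -0.2 ,  0.13]))
```

>>> arm_command(delta_rot=[[0,0,0],[0,0,0],[0,0,0],[0,0,0],[0,0,0],[0,0,0],[0,0,0],[0,0,0],[0,0,0],[0,0,0]], delta_pos=[[0.009,0,0.03],[0.009,0,0.06],[0.009,0,0.09],[0.009,0,0.12],[0.009,0,0.15],[0.009,0,0.17],[0.009,0,0.185],[0.009,0,0.195],[0.009,0,0.203],[0.009,0,0.203]], gripper=[1,1,1,1,1,1,1,1,1,1])

```text
time: 7.37
position: [0.4921, -0.3176, 0.047]
tool_rot: [0.767, 0.641, 0.0, -0.003]
ft_force: [0.0, -0.1, -1.7]
grip_width: 0.0456
grip_force: 35.0
```

```bash
python3 st.py
```

```text
7.3667 [ 0.4921 -0.3176  0.047 ] [[0.178, 0.984, -0.004], [0.984, -0.177, 0.006], [0.005, -0.005, -1.0]] q [-0.76  0.72  1.66  0.    0.77 -0.59] F [ 0.  -0.1 -1.7] w 0.0456 35.0
```

Not touching yet. I'll lower a few mm more, release, wait, then retreat upward.

>>> arm_command(delta_rot=[[0,0,0],[0,0,0],[0,0,0],[0,0,0],[0,0,0],[0,0,0],[0,0,0],[0,0,0],[0,0,0],[0,0,0],[0,0,0],[0,0,0]], delta_pos=[[0,0,0.003],[0,0,0.006],[0,0,0.006],[0,0,0.006],[0,0,0.006],[0,0,0.006],[0,0,0.006],[0,0,0.006],[0,0,-0.03],[0,0,-0.07],[0,0,-0.11],[0,0,-0.15]], gripper=[1,1,1,-1,-1,-1,-1,-1,-1,-1,-1,-1])

```text
time: 8.37
position: [0.4927, -0.3185, 0.1998]
tool_rot: [0.767, 0.641, 0.0, -0.003]
ft_force: [0.4, -0.0, -0.2]
grip_width: 0.0862
grip_force: 0.0
```

```bash
python3 - <<'E'
from st import *
from rig import viewer
c=viewer.camera("side");s=c["pixels"][330:480,240:450]
t=viewer.camera("top")["pixels"][150:360,240:520]
out=np.zeros((600,800,3),np.uint8);a=cv2.resize(t,None,fx=1.4,fy=1.4);b=cv2.resize(s,None,fx=1.9,fy=1.9)
out[:a.shape[0],:a.shape[1]]=a;out[:b.shape[0],395:395+b.shape[1]]=b
cv2.imwrite("pics/p3.png",out[:300])
# lid pressing, TCP arc positions (tool vertical, press along box x=0)
rot=orient(BX[2],0)
for a in(.87,):
  y,z=.068-.122*np.cos(a)+.006*np.sin(a),.075+.122*np.sin(a)+.006*np.cos(a);p=place(BX,(0,y,z))[0];print(p,rel(o,p+[0,0,.06],rot))
E
```

```text
8.3667 [ 0.4927 -0.3185  0.1998] [[0.177, 0.984, -0.003], [0.984, -0.177, 0.004], [0.004, -0.003, -1.0]] q [-0.76  0.5   1.55  0.    1.09 -0.59] F [ 0.4 -0.  -0.2] w 0.0862 0.0
[0.59939244 0.05251882 0.17211709] (array([ 0.3842,  0.0391, -0.0311]), array([-0.2 , -0.21,  0.29]))
```

View pics/p3.png

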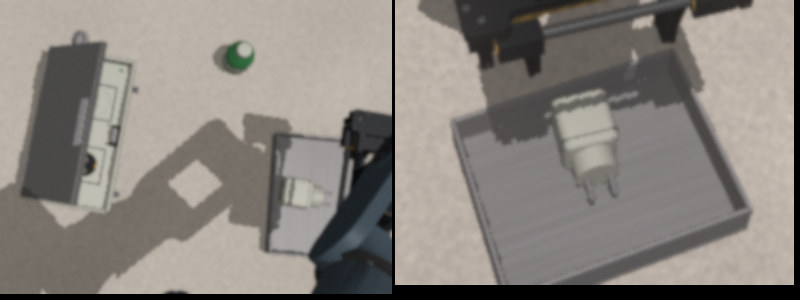

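The charger lies on its side in the tray, the box is intact and the socket is empty. Next I move over the lid with the gripper shut.

>>> arm_command(delta_rot=[[0,0,0],[0,0,0],[0,0,0],[0,0,0],[0,0,0],[0,0,0],[0,0,0],[0,0,0],[0,0,0],[0,0,0],[0,0,0],[0,0,0]], delta_pos=[[0,0,-0.03],[0.035,0.004,-0.06],[0.075,0.008,-0.06],[0.115,0.012,-0.06],[0.155,0.016,-0.06],[0.195,0.02,-0.06],[0.235,0.024,-0.06],[0.275,0.028,-0.06],[0.315,0.032,-0.06],[0.355,0.036,-0.06],[0.384,0.039,-0.06],[0.384,0.039,-0.06]], gripper=[1,1,1,1,1,1,1,1,1,1,1,1])

```text
time: 9.47
position: [0.6002, 0.0577, 0.2587]
tool_rot: [0.765, 0.644, 0.001, -0.003]
ft_force: [-0.3, 0.3, -0.4]
grip_width: 0.0149
grip_force: 0.0
```

```bash
cat > lid.py <<'E'
from st import *
rot=orient(BX[2],0)
for a in np.array([.87,.7,.55,.4,.3,.2,.13,.08,.04,0,-.03]):
  y,z=.068-.122*np.cos(a)+.006*np.sin(a),.075+.122*np.sin(a)+.006*np.cos(a);p=place(BX,(0,y,z))[0];print(a,rel(o,p,rot))
E
python3 lid.py
```

```text
9.4667 [0.6002 0.0577 0.2587] [[0.171, 0.985, -0.002], [0.985, -0.171, 0.006], [0.006, -0.003, -1.0]] q [-0.09  0.46  1.45  0.01  1.24  0.08] F [-0.3  0.3 -0.4] w 0.0149 0.0
0.87 (array([-0.0057,  0.0003,  0.0865]), array([-0.16, -0.32,  0.62]))
0.7 (array([-0.0212,  0.0002,  0.1004]), array([-0.16, -0.32,  0.62]))
0.55 (array([-3.270e-02,  1.000e-04,  1.146e-01]), array([-0.16, -0.32,  0.62]))
0.4 (array([-4.190e-02,  1.000e-04,  1.304e-01]), array([-0.16, -0.32,  0.62]))
0.3 (array([-4.670e-02,  1.000e-04,  1.417e-01]), array([-0.16, -0.32,  0.62]))
0.2 (array([-0.0504,  0.    ,  0.1533]), array([-0.16, -0.32,  0.62]))
0.13 (array([-5.230e-02,  1.000e-04,  1.616e-01]), array([-0.16, -0.32,  0.62]))
0.08 (array([-5.320e-02,  1.000e-04,  1.677e-01]), array([-0.16, -0.32,  0.62]))
0.04 (array([-5.380e-02,  1.000e-04,  1.725e-01]), array([-0.16, -0.32,  0.62]))
0.0 (array([-5.420e-02,  1.000e-04,  1.774e-01]), array([-0.16, -0.32,  0.62]))
-0.03 (array([-5.430e-02,  1.000e-04,  1.811e-01]), array([-0.16, -0.32,  0.62]))
```

>>> arm_command(delta_rot=[[0,0,0],[0,0,0],[0,0,0],[0,0,0],[0,0,0],[0,0,0],[0,0,0],[0,0,0],[0,0,0],[0,0,0],[0,0,0],[0,0,0]], delta_pos=[[-0.006,0,0.025],[-0.006,0,0.05],[-0.006,0,0.065],[-0.006,0,0.074],[-0.014,0,0.084],[-0.021,0,0.093],[-0.028,0,0.102],[-0.034,0,0.111],[-0.039,0,0.12],[-0.043,0,0.13],[-0.047,0,0.138],[-0.047,0,0.138]], gripper=[1,1,1,1,1,1,1,1,1,1,1,1])

```text
time: 10.47
position: [0.5907, 0.0059, 0.1195]
tool_rot: [0.767, 0.641, 0.0, -0.003]
ft_force: [0.2, -0.3, 3.0]
grip_width: 0.0008
grip_force: 1.1
```

```bash
python3 lid.py|sed -n '1p;6,12p'
```

```text
10.4667 [0.5907 0.0059 0.1195] [[0.178, 0.984, -0.003], [0.984, -0.178, 0.004], [0.003, -0.004, -1.0]] q [-0.18  0.62  1.61  0.    0.92 -0.  ] F [ 0.2 -0.3  3. ] w 0.0008 1.1
0.3 (array([0.0067, 0.0001, 0.0028]), array([-0.22, -0.2 ,  0.24]))
0.2 (array([0.0031, 0.0001, 0.0144]), array([-0.22, -0.2 ,  0.24]))
0.13 (array([0.0012, 0.0001, 0.0228]), array([-0.22, -0.2 ,  0.24]))
0.08 (array([0.0002, 0.0001, 0.0288]), array([-0.22, -0.2 ,  0.24]))
0.04 (array([-0.0003,  0.0002,  0.0337]), array([-0.22, -0.2 ,  0.24]))
0.0 (array([-0.0007,  0.0002,  0.0385]), array([-0.22, -0.2 ,  0.24]))
-0.03 (array([-0.0008,  0.0002,  0.0422]), array([-0.22, -0.2 ,  0.24]))
```

>>> arm_command(delta_rot=[[0,0,0],[0,0,0],[0,0,0],[0,0,0],[0,0,0],[0,0,0],[0,0,0],[0,0,0],[0,0,0],[0,0,0]], delta_pos=[[0,0,0.004],[0,0,0.008],[0,0,0.012],[0,0,0.016],[0,0,0.02],[0,0,0.023],[0,0,0.026],[0,0,0.028],[0,0,0.03],[0,0,0.03]], gripper=[1,1,1,1,1,1,1,1,1,1])

```text
time: 11.3
position: [0.5911, 0.0061, 0.0919]
tool_rot: [0.767, 0.641, 0.0, -0.002]
ft_force: [-1.7, -1.3, 7.5]
grip_width: 0.0004
grip_force: 3.6
```

```bash
python3 lid.py|sed -n '1p;9,12p'
```

```text
11.3 [0.5911 0.0061 0.0919] [[0.177, 0.984, -0.002], [0.984, -0.177, 0.003], [0.003, -0.002, -1.0]] q [-0.18  0.66  1.63  0.    0.86 -0.  ] F [-1.7 -1.3  7.5] w 0.0004 3.6
0.08 (array([ 0.0001, -0.0003,  0.0012]), array([-0.12, -0.15,  0.3 ]))
0.04 (array([-0.0005, -0.0003,  0.006 ]), array([-0.12, -0.15,  0.3 ]))
0.0 (array([-0.0008, -0.0003,  0.0109]), array([-0.12, -0.15,  0.3 ]))
-0.03 (array([-0.001 , -0.0003,  0.0146]), array([-0.12, -0.15,  0.3 ]))
```

The tongue is meeting the catch. I'll continue in 1 to 1.5 mm steps and check the force after a few rows.

>>> arm_command(delta_rot=[[0,0,0],[0,0,0],[0,0,0],[0,0,0]], delta_pos=[[0,0,0.0015],[0,0,0.003],[0,0,0.0045],[0,0,0.0045]], gripper=[1,1,1,1])

```text
time: 11.63
position: [0.591, 0.0057, 0.0874]
tool_rot: [0.767, 0.642, 0.0, -0.001]
ft_force: [-2.0, -2.9, 5.1]
grip_width: 0.0006
grip_force: 2.5
```

>>> arm_command(delta_rot=[[0,0,0],[0,0,0],[0,0,0],[0,0,0]], delta_pos=[[0,0,0.0015],[0,0,0.003],[0,0,0.0045],[0,0,0.0045]], gripper=[1,1,1,1])

```text
time: 11.97
position: [0.5902, 0.007, 0.0815]
tool_rot: [0.767, 0.641, -0.0, -0.003]
ft_force: [-0.2, -0.0, 0.0]
grip_width: 0.0004
grip_force: 0.0
```

>>> arm_command(delta_rot=[[0,0,0],[0,0,0],[0,0,0]], delta_pos=[[0,0,0.001],[0,0,0.002],[0,0,0.002]], gripper=[1,1,1])

```text
time: 12.22
position: [0.5904, 0.0069, 0.081]
tool_rot: [0.767, 0.642, 0.0, -0.003]
ft_force: [-1.5, 0.6, 6.9]
grip_width: 0.0006
grip_force: 3.2
```

Contact at z = 81 mm with stiff resistance means the lid is on the rim. I'll retreat and look.

>>> arm_command(delta_rot=[[0,0,0],[0,0,0],[0,0,0],[0,0,0],[0,0,0],[0,0,0],[0,0,0],[0,0,0],[0,0,0],[0,0,0]], delta_pos=[[0,0,-0.03],[0,0,-0.07],[0,0,-0.11],[-0.03,0,-0.14],[-0.07,0,-0.16],[-0.11,0,-0.16],[-0.15,0,-0.16],[-0.19,0,-0.16],[-0.22,0,-0.16],[-0.22,0,-0.16]], gripper=[1,1,1,1,1,1,1,1,1,1])

```text
time: 13.05
position: [0.5517, -0.2166, 0.2396]
tool_rot: [0.769, 0.639, -0.0, -0.0]
ft_force: [0.4, -0.1, 0.3]
grip_width: 0.0002
grip_force: 0.0
```

```bash
python3 - <<'E'
from st import *
from rig import viewer
s=viewer.camera("side")["pixels"][130:480,190:450];t=viewer.camera("top")["pixels"][150:360,230:520]
out=np.zeros((455,760,3),np.uint8);a=cv2.resize(t,None,fx=1.4,fy=1.4);b=cv2.resize(s,None,fx=1.3,fy=1.3)
out[:a.shape[0],:a.shape[1]]=a;out[:b.shape[0],410:410+b.shape[1]]=b
cv2.imwrite("pics/p4.png",out)
E
```

```text
13.05 [ 0.5517 -0.2166  0.2396] [[0.183, 0.983, -0.001], [0.983, -0.183, 0.0], [-0.0, -0.001, -1.0]] q [-0.56  0.47  1.5  -0.    1.18 -0.38] F [ 0.4 -0.1  0.3] w 0.0002 0.0
```

View pics/p4.png

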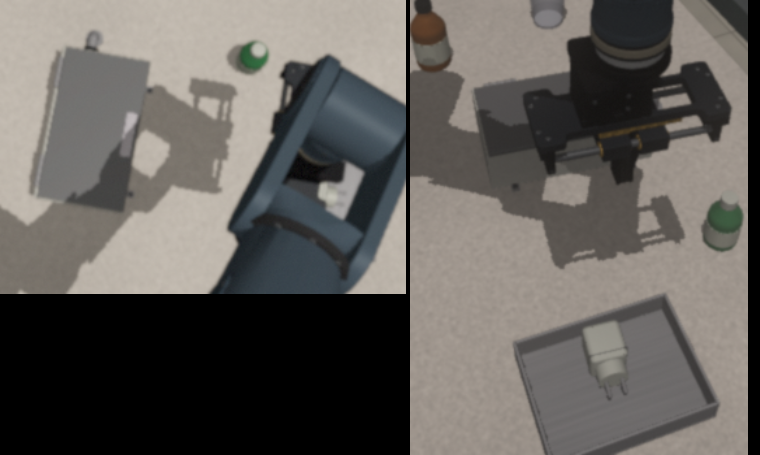

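The lid lies flat over the whole box, as the top view shows at (95,130), and the charger lies in the tray at (605,350) in the side crop. Bottles and beaker look undisturbed, so I'm handing in.

```bash
python3 -c "
from rig import robot
print(robot.hand_in())"
```

```text
the job is handed in; nothing more can be done
None
```

The job is handed in: the charger block is out and lying in the tray, and the lid is shut and stayed level after I let go of it; the hand-in call returned no verdict.

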